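# Put the kiln furniture back in its trays

### The arm

A 7-joint arm with a two-finger parallel gripper is mounted at the origin on the work surface. World frame = base frame: x ahead of the robot, y to its left, z up, the work surface at z = 0. Lengths are in mm, angles in rad, forces in N, time in s.
With the tool pointing down it reaches from about 400 to 850 mm from the base axis. Payload 10.4 kg.
Tool frame: the origin (TCP) lies on the centre line of the jaws, within the pads' length; the fingertips stand 17 mm ahead of it and the grasp point (between the pads) lies 2 mm behind it; z points along the fingers, x is the direction in which the jaws open and shut, and the axes are right-handed (so a half turn about z gives the same grasp; the last joint's range is limited). The gripper opens to 87 mm and grips with 3 to 60 N. Pads are 19 mm wide; open, the fingers measure 117 mm over their backs; the gripper's body (75 mm by 190 mm) begins 51 mm behind the grasp point.
Start: joints at [-1.136, 0.332, -0.065, 1.46, 0.022, 1.35, -0.088], TCP at [276.226, 560.669, 239.576] pointing down, gripper open.
Joint ranges: [-2.6, 2.6], [-0.5, 2.12], [-1.47, 1.34], [0.16, 2.42], [-1.27, 4.41], [0.06, 2.06], [-2.6, 2.6]. Speed limits (rad/s): [2.22, 2.22, 2.79, 2.79, 3.14, 3.14, 3.14].

### API

Orientations are given as a 3x3 rotation matrix whose columns are the frame's x, y, z axes.
In Python, from plant import observe, cams, ctrl, nets gives the robot as it stands.
- The arm moves only by the tool step_arm, never from a script. Its argument "moves" is a list of rows, each a list of 7 numbers: the shift along the tool's x, y, z in cm, then the turn, a rotation vector about the tool's x, y, z in rad, then the closure, from 0 (fully open) to 1 (shut). In form: [[tx, ty, tz, wx, wy, wz, gripper], ...]. A call has 1 to 10 rows; each row shifts and turns the commanded pose from where the row before left it, along the tool's axes as they then stand; what a row does not reach is not made up. A row lasts 1/8 s, in which the tool goes at most 62.5 mm and 10.7 degrees, less where a joint would pass 70% of its speed; a pose out of reach is approached as far as the arm can. A call is refused whole if a number of a shift passes 6.25 or a number of a turn 0.188, either way. A call with a gripper value outside its range is refused whole. The fingers move at their own pace and stop on an object; "newtons" is the grip in N (left out, the last holds). Time passes only in rows, so rows that do not move let the fingers close. It gives the time, the measured TCP pose, the force and the opening at its end, in the units of the state.
- observe(): the state, without advancing time (a new reading comes with each control period).
- cams.grab_frame(name): name is "side" or "top" or "wrist"; returns a dict with "pixels" (400x640x3 uint8, blue, green, red), "depth" (400x640 float32, mm along the optical axis (not along the pixel's ray), 0 where there is no reading), "mtx" (3x3 intrinsics, pixels), "rvec" (rotation vector, rad) and "tvec" (3), from world to camera coordinates, as OpenCV has them. Camera axes: x right, y down, z forward; pixel columns grow to the right and rows downward; lengths in mm; the calibration is good to about 2 mm. The wrist camera is an equidistant fisheye: a pixel r from the principal point sees the ray r / f radians off the axis. A picture is of the moment at which its call begins.
- ctrl.finish_job(): hands the job in, once; it reports no verdict.
Trained networks look in the newest picture that a camera, given by its name, has taken for a name from the list of things; names that differ only in an ending like _2 or _b are one class to them, and where a whole thing is asked for, a point or a joint stands for the part that bears it (a point fixed in the world has none). Each returns a list of dicts, best first, with "conf" (0 to 1); they miss things now and then, are a little off and sometimes report something else, mostly with a low value. They report only what shows in the picture. A call takes as long as a camera call.
- nets.look_for(camera, name): "point" ([x, y, z] in mm, in world coordinates, good to about 4 mm: the middle of the surface that is visible of it).
- nets.masks_of(camera, name): "pixels" (400x640 bool, what is visible of it).
- nets.mark_of(camera, name): "point" ([x, y, z] in mm, in world coordinates, good to about 4 mm: a listed point, or the origin of a listed thing).
The state is a dict: "time": time; "joints": joint angles; "joint_velocities": joint speeds; "effort": joint torques, N m; "ee_pos": TCP position; "eef_rot": TCP orientation; "force": force on the tool from outside, world axes, zero at the start; "wrist_torque": the same for the moment, N m; "width": finger opening in mm.
Only numpy, scipy, OpenCV 4.12 (cv2) and the standard library are available. Lean on these libraries where they do the work, as an engineer would, in place of code of your own. Each camera call takes 0.05 s, during which the arm holds its last target. There are 200 camera calls.

### The job

Five pieces of kiln furniture from the last firing stand mixed on the table: sort them back, each into the tray that already holds one of its kind (long square post, short square posts, round tubular post, three-armed stilt). Set every piece down on the tray's floor the way it stands or lies now - the short posts and the tube upright, the long post and the stilt flat - not on top of another piece or on a rim. Leave the unfired striped cup on its yellow bat where it is.

Things in the scene. Friction and masses are not known exactly. Their poses are not given: they have to be found in the camera images.
- long_post: Long kiln post of buff fireclay: a square bar 114 x 38 x 38 mm lying on its side, 0.3 kg. Origin at its centre (19 mm above the table at the start); own x runs along its length.
- short_post_a: Short square kiln post of the same fireclay, standing upright: 38 x 38 mm, 52 mm tall, 0.14 kg. Origin: centre of its underside; own z up along its height, x and y square to its sides.
- short_post_b: A second short square kiln post, just like short_post_a.
- tube_post: Round tubular kiln post of the same fireclay, standing upright: 42 mm outside diameter, bore 24 mm, 52 mm tall, 0.1 kg. Origin: centre of its underside; own z up along its height.
- stilt: Three-armed star stilt of the same fireclay, flat, 40 g: arms 12 mm wide reach 29 mm from the centre at 0, 120 and 240 degrees from own x (one lies along own x). It stands on three points; the arms lie 6 to 22 mm above its underside, with small points on top to 28 mm. Origin: centre, at underside height; own z up. Best gripped across one arm, about 16 mm from the centre.
- tray_long: Open grey-painted wooden tray, fixed, already holding a long square kiln post, lying. The four trays are alike: 146 (own x) x 154 (own y) x 40 mm high outside, walls and floor 8 mm thick. Origin: centre of underside; z up, own x roughly away from the robot. The kept piece is loose by the wall on the -x side, centre at x = -44 mm, length along y; the rest of the floor is free.
- tray_short: Open grey-painted wooden tray, fixed, already holding a short square kiln post standing upright. The four trays are alike: 146 (own x) x 154 (own y) x 40 mm high outside, walls and floor 8 mm thick. Origin: centre of underside; z up, own x roughly away from the robot. The kept piece is loose by the wall on the -x side, centre at x = -44 mm; the rest of the floor is free.
- tray_tube: Open grey-painted wooden tray, fixed, already holding a round tubular kiln post standing upright. The four trays are alike: 146 (own x) x 154 (own y) x 40 mm high outside, walls and floor 8 mm thick. Origin: centre of underside; z up, own x roughly away from the robot. The kept piece is loose by the wall on the -x side, centre at x = -42 mm; the rest of the floor is free.
- tray_stilt: Open grey-painted wooden tray, fixed, already holding a three-armed star stilt lying flat. The four trays are alike: 146 (own x) x 154 (own y) x 40 mm high outside, walls and floor 8 mm thick. Origin: centre of underside; z up, own x roughly away from the robot. The kept piece is loose by the wall on the -x side, centre at x = -34 mm, one arm to -x; the rest of the floor is free.
- raw_cup: Small unfired grey-and-blue striped cup on a round yellow bat, to be left alone: bat 74 mm across and 8 mm thick, cup 56 mm across the rim, 60 mm high in all. Origin: centre of the underside of the bat.

How it is judged:
By the outcome, as a careful person would: the job done as asked, in the order asked, and still so for the second after the job is handed in, with the robot touching nothing.
It also fails if it takes over 128 s, if anything falls off the work surface, if the arm or the gripper's body presses on something with over 40 N, if the wrist force passes 120 N, or if a joint passes its speed limit or range.

## Working session

There is one attempt and no reset: what is moved stays moved. The work goes in short steps, Python scripts to look and compute and a tool call to move; the robot and the scene stay as the last step left them, time stands still between calls to the robot, and variables do not carry over. Pictures are saved under pics/ and viewed, on a budget of 14 in all, crops included, one or two more only if the job needs it, and the job is handed in when it is done.

Besides the shell and the picture viewer there is one more tool, called after "Request:" as name(argument=value, ...) on one line, values as JSON. step_arm: Moves the arm, as the interface text tells. Its arguments: {"type":"object","properties":{"moves":{"type":"array","items":{"type":"array","items":{"type":"number"}}},"newtons":{"type":"number"}},"required":["moves"]}

```bash
ls; mkdir -p pics; cat > h.py <<'E'
import numpy as np, cv2
from plant import observe, cams, ctrl, nets
def grab(n,save=None):
    f=cams.grab_frame(n)
    if save: cv2.imwrite(f'pics/{save}.png',f['pixels'])
    return f
def cloud(f):  # pinhole world points per pixel
    K=np.array(f['mtx']);R=cv2.Rodrigues(np.array(f['rvec'],float))[0];t=np.array(f['tvec'],float).ravel()
    v,u=np.mgrid[:400,:640];z=f['depth']
    p=np.stack([(u-K[0,2])/K[0,0]*z,(v-K[1,2])/K[1,1]*z,z],-1)
    w=(p-t)@R
    w[z<=0]=np.nan
    return w
E
python3 - <<'E'
from h import *
np.set_printoptions(precision=1,suppress=True)
o=observe();print(o['time'],o['ee_pos'],o['eef_rot'],o['width'])
f=grab('top','top0');grab('side','side0')
w=cloud(f);np.save('w0.npy',w)
for n in ['long_post','short_post_a','tube_post','stilt','tray_long','tray_short','tray_tube','tray_stilt','raw_cup']:
    print(n,[(np.round(d['point'],0),round(d['conf'],2)) for d in nets.mark_of('top',n)])
E
```

```text
pics
0.0 [276.1 560.3 238.7] [[ 0.4  0.9 -0. ]
 [ 0.9 -0.4 -0. ]
 [-0.   0.  -1. ]] 86.9858330343789
long_post [(array([ 645., -137.,   18.]), 0.95)]
short_post_a [(array([624., 146.,  -6.]), 0.79), (array([458., 146.,   3.]), 0.56)]
tube_post [(array([436.,  -9.,  -2.]), 0.69)]
stilt [(array([ 442., -143.,   -0.]), 0.77)]
tray_long [(array([593., 309.,   2.]), 0.65)]
tray_short [(array([ 392., -356.,    1.]), 0.95)]
tray_tube [(array([398., 362.,  -4.]), 0.71), (array([ 648., -136.,   18.]), 0.57)]
tray_stilt [(array([ 583., -312.,    2.]), 0.91), (array([627., 149.,  -6.]), 0.6)]
raw_cup [(array([619.,   6.,   2.]), 0.77)]
```

View pics/top0.png

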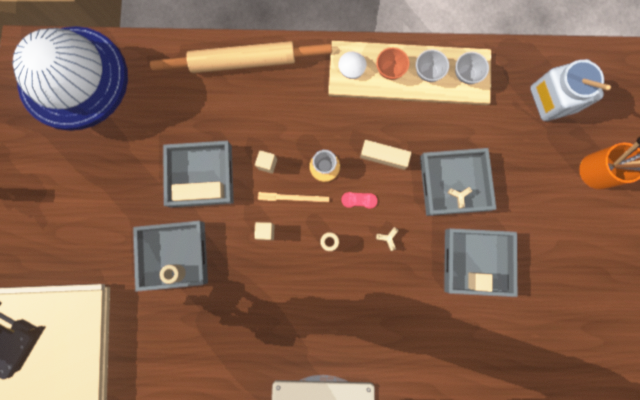

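View pics/side0.png

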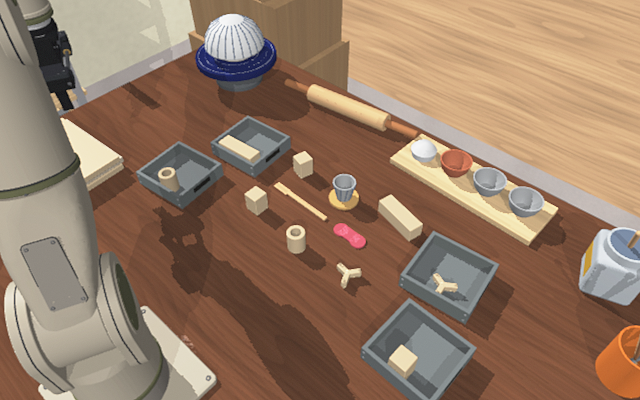

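The top view shows the trays at px (197,174) long, (169,256) tube, (459,181) stilt and (481,263) short. The loose pieces are short posts (265,161) and (264,231), tube (329,242), stilt (389,238) and long post (386,153). The cup is at (323,165). Network finds agree with this. Next I'll get poses from depth.

```bash
python3 - <<'E'
from h import *
np.set_printoptions(precision=1,suppress=True)
w=np.load('w0.npy')
def rect(name,c,r,zlo,zhi):
    m=(np.hypot(w[...,0]-c[0],w[...,1]-c[1])<r)&(w[...,2]>zlo)&(w[...,2]<zhi)
    p=w[m];b=cv2.minAreaRect(p[:,:2].astype(np.float32))
    print(name,len(p),'mean',p.mean(0),'rect',np.round(b[0],1),np.round(b[1],1),'ang',round(b[2],1))
    return p
rect('long',(645,-137),75,30,60)
rect('sa',(624,146),40,40,70); rect('sb',(458,146),40,40,70)
rect('tube',(436,-9),35,40,70)
p=rect('stilt',(442,-143),40,12,40)
# stilt arm direction: third harmonic
c=p[:,:2].mean(0)
for _ in range(3):
    d=p[:,:2]-c;a=np.arctan2(d[:,1],d[:,0]);r=np.hypot(*d.T)
    th=np.angle((r**3*np.exp(3j*a)).sum())/3
print('arms',np.degrees(th),c)
rect('cup',(619,6),50,20,80)
for n,c in dict(tl=(593,309),ts=(392,-356),tt=(398,362),tst=(583,-312)).items(): rect(n,c,115,33,46)
for n,c in dict(tl=(593,309),ts=(392,-356),tt=(398,362),tst=(583,-312)).items(): rect('kept '+n,c,62,14 if n=='tst' else 42,70)
# low clutter
m=(w[...,2]>5)&(w[...,2]<120)&(w[...,0]>380)&(w[...,0]<720)&(abs(w[...,1])<230)
n,l,s,cc=cv2.connectedComponentsWithStats(m.astype(np.uint8))
for i in range(1,n):
    if s[i,4]>20:
        q=w[l==i];print('comp',np.round(cc[i]),s[i,4],q.min(0),q.max(0))
E
```

```text
long 765 mean [ 646.3 -137.2   37.3] rect [ 647.1 -137.2] [113.5  37.9] ang 75.8
sa 274 mean [620.7 147.9  50.6] rect [621.5 148.6] [37.9 38.1] ang 74.6
sb 284 mean [456.4 145.1  50.9] rect [456.5 145.2] [36.8 38.3] ang 1.2
tube 179 mean [435.2  -7.1  50.9] rect [434.8  -7.4] [40.8 38.8] ang 1.4
stilt 185 mean [ 446.7 -146.5   21. ] rect [ 441.9 -148.5] [46.4 51.8] ang 23.4
arms -37.63054492424781 [ 446.7 -146.5]
cup 294 mean [624.6   8.8  48.1] rect [618.4   8. ] [53.  53.3] ang 1.7
tl 1561 mean [572.  309.   40.6] rect [589.8 310.7] [147.1 156. ] ang 4.9
ts 1038 mean [ 393.7 -358.8   38.8] rect [ 396.2 -358.2] [156.  146.2] ang 88.2
tt 1078 mean [392.6 363.9  38.6] rect [417.2 366.1] [190.7 156.2] ang 7.0
tst 986 mean [ 582.3 -309.5   38.9] rect [ 562.7 -310.9] [189.  156.7] ang 5.4
kept tl 453 mean [551.2 305.4  45.2] rect [582.3 296.7] [ 91.5 115.5] ang 63.1
kept ts 344 mean [ 352.3 -350.    57.7] rect [ 352.1 -352.2] [37.6 39.1] ang 0.1
kept tt 232 mean [356.5 349.5  56.2] rect [356.3 350.8] [37.4 41.1] ang 17.2
kept tst 212 mean [ 549.  -312.8   27.9] rect [ 551.9 -309.3] [47.1 53.4] ang 65.2
comp [385. 154.] 889 [ 615.2 -194.7    5.6] [676.8 -78.4  44. ]
comp [266. 161.] 348 [599.3 126.1   5.5] [644.4 170.7  55.3]
comp [324. 165.] 683 [582.6 -27.2   5. ] [644.9  43.9  63.9]
comp [423. 163.] 95 [ 599.1 -229.9    5.3] [ 649.2 -224.6   43.1]
comp [231. 197.] 33 [523.8 227.8   9.4] [545.8 230.   44. ]
comp [295. 197.] 146 [533.2  29.3   5. ] [548.7 128.7  10.9]
comp [358. 200.] 52 [523.9 -88.8   5. ] [553.3 -57.4   9. ]
comp [322. 198.] 40 [533.8  -2.    5. ] [543.9  24.7  11. ]
comp [264. 230.] 318 [437.6 126.2   6.9] [475.2 164.6  56.2]
comp [388. 238.] 196 [ 420.  -166.2    5. ] [ 471.7 -115.9   28.1]
comp [329. 241.] 189 [414.3 -26.8   9.8] [455.2  12.2  55.4]
```

```bash
cat >> h.py <<'E'
def plan(x,y,z,yaw_deg,o=None):
    """print the turn about tool z (rad) and then, after the turn, the shift in tool axes (cm)"""
    o=o or observe();p=np.array(o['ee_pos']);R=np.array(o['eef_rot'])
    cur=np.degrees(np.arctan2(R[1,0],R[0,0]));d=(yaw_deg-cur+90)%180-90
    a=np.radians(yaw_deg if abs((cur+d-yaw_deg+180)%360-180)<1 else yaw_deg+180)
    T=np.array([[np.cos(a),np.sin(a),0],[np.sin(a),-np.cos(a),0],[0,0,-1]])
    print('at',p.round(1),'yaw',round(cur,1),'| turn wz',round(-np.radians(d),3),'| shift cm',(T.T@(np.array([x,y,z])-p)/10).round(2),'| tilt',R[:,2].round(3),'F',np.round(o['force'],1),'w',round(o['width'],1),'t',round(o['time'],2))
E
python3 - <<'E'
from h import *
w=np.load('w0.npy')
m=((w[...,2]>33)&(w[...,2]<46)&(abs(w[...,1])>210)&(abs(w[...,1])<460)&(w[...,0]<690)).astype(np.uint8)
n,l,s,cc=cv2.connectedComponentsWithStats(m)
for i in range(1,n):
    if s[i,4]>80:
        b=cv2.minAreaRect(w[l==i][:,:2].astype(np.float32));print(np.round(cc[i]),s[i,4],np.round(b[0],1),np.round(b[1],1),round(b[2],1))
# stilt template fit
p=w[(np.hypot(w[...,0]-442,w[...,1]+147)<45)&(w[...,2]>12)&(w[...,2]<40)][:,:2]
def tmpl(th):
    g=[]
    for k in range(3):
        a=th+k*2*np.pi/3
        X,Y=np.meshgrid(np.arange(0,30,1.5),np.arange(-6,6.1,1.5));g.append(np.c_[X.ravel()*np.cos(a)-Y.ravel()*np.sin(a),X.ravel()*np.sin(a)+Y.ravel()*np.cos(a)])
    return np.vstack(g)
from scipy.spatial import cKDTree as KD
best=[]
t=KD(p)
for th in np.radians(np.arange(0,120,3)):
    T=tmpl(th)
    for x in np.arange(430,456,2):
        for y in np.arange(-160,-134,2):
            q=T+[x,y];d1=t.query(q)[0];d2=KD(q).query(p)[0];best.append((d1.mean()+d2.mean(),np.degrees(th),x,y))
best.sort();print(best[:4])
plan(647,-137,180,-14.2)
E
```

```text
[196. 180.] 1561 [589.8 310.7] [147.1 156. ] 4.9
[459. 180.] 964 [ 584.  -308.9] [146.5 156.7] 5.5
[167. 256.] 1006 [395.4 363.6] [146.2 156.6] 6.7
[483. 263.] 1038 [ 396.2 -358.2] [156.  146.2] 88.2
[(np.float64(1.5758828848575743), np.float64(81.0), np.int64(446), np.int64(-146)), (np.float64(1.5797402798654225), np.float64(84.0), np.int64(446), np.int64(-146)), (np.float64(1.605743059668253), np.float64(81.0), np.int64(448), np.int64(-146)), (np.float64(1.6467435622800504), np.float64(84.0), np.int64(448), np.int64(-146))]
at [276.2 560.7 239.5] yaw 63.8 | turn wz 1.361 | shift cm [53.06 58.54  5.95] | tilt [ 0.  0. -1.] F [ 0.8  0.5 -0.9] w 86.9 t 0.55
```

Request:
step_arm(moves=[[0, 0, 0, 0, 0, 0.17, 0], [0, 0, 0, 0, 0, 0.17, 0], [0, 0, 0, 0, 0, 0.17, 0], [0, 0, 0, 0, 0, 0.17, 0], [0, 0, 0, 0, 0, 0.17, 0], [0, 0, 0, 0, 0, 0.17, 0], [0, 0, 0, 0, 0, 0.17, 0], [0, 0, 0, 0, 0, 0.17, 0], [3.5, 3.9, 0, 0, 0, 0, 0], [3.5, 3.9, 0, 0, 0, 0, 0]], newtons=25)

```text
time: 1.8
ee_pos: [325.3, 466.9, 239.4]
eef_rot: [[0.97, -0.243, 0.0], [-0.243, -0.97, -0.0], [0.0, 0.0, -1.0]]
force: [2.2, 0.0, 0.1]
width: 87.1
```

Request:
step_arm(moves=[[3.5, 3.9, 0, 0, 0, 0, 0], [3.5, 3.9, 0, 0, 0, 0, 0], [3.5, 3.9, 0, 0, 0, 0, 0], [3.5, 3.9, 0, 0, 0, 0, 0], [3.5, 3.9, 0, 0, 0, 0, 0], [3.5, 3.9, 0, 0, 0, 0, 0], [3.5, 3.9, 0, 0, 0, 0, 0], [3.5, 3.9, 0, 0, 0, 0, 0], [3.5, 3.9, 0, 0, 0, 0, 0], [3.5, 3.9, 0.5, 0, 0, 0, 0]])

```text
time: 3.05
ee_pos: [569.9, 2.8, 235.1]
eef_rot: [[0.97, -0.244, 0.001], [-0.244, -0.97, 0.001], [0.001, -0.001, -1.0]]
force: [0.4, 0.7, 1.1]
width: 87.1
```

Request:
step_arm(moves=[[3.5, 3.9, 2, 0, 0, 0, 0], [3.5, 3.9, 2, 0, 0, 0, 0], [2.5, 2.9, 1.5, 0, 0, 0, 0], [0, 0, 0, 0, 0, 0, 0]])

```text
time: 3.55
ee_pos: [634.4, -126.5, 177.9]
eef_rot: [[0.969, -0.249, -0.003], [-0.249, -0.969, -0.002], [-0.002, 0.003, -1.0]]
force: [-0.5, 0.5, -0.4]
width: 86.9
```

```bash
python3 - <<'E'
from h import *
np.set_printoptions(precision=1,suppress=True)
f=grab('wrist','wr0');print(f['mtx'],f['rvec'],f['tvec'],f['depth'][200,320])
plan(647,-137,28,-14.2)
E
```

```text
[[309.7   0.  318.1]
 [  0.  309.7 196.5]
 [  0.    0.    1. ]] [-2.8  0.4  0.1] [-646.3   16.2  344.3] 298.0875
at [ 634.7 -124.3  178.7] yaw -14.3 | turn wz -0.002 | shift cm [ 1.5  0.9 15.1] | tilt [-0. -0. -1.] F [-0.2  0.6  0.4] w 87.0 t 3.6
```

View pics/wr0.png

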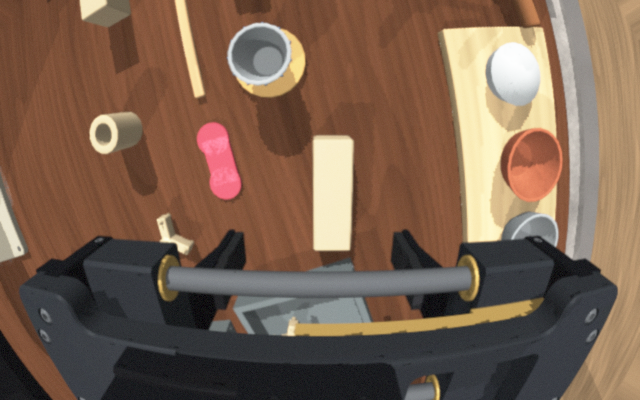

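The wrist view shows the long post at (333,192), aligned with the jaws. Body's long side runs along the jaw axis. I'm going down now.

Request:
step_arm(moves=[[1.5, 0.9, 1.5, 0, 0, 0, 0], [0, 0, 3, 0, 0, 0, 0], [0, 0, 3, 0, 0, 0, 0], [0, 0, 3, 0, 0, 0, 0], [0, 0, 3, 0, 0, 0, 0], [0, 0, 2, 0, 0, 0, 0], [0, 0, 0, 0, 0, 0, 0], [0, 0, 0, 0, 0, 0, 1], [0, 0, 0, 0, 0, 0, 1], [0, 0, 0, 0, 0, 0, 1]])

```text
time: 4.85
ee_pos: [647.8, -135.3, 25.4]
eef_rot: [[0.97, -0.245, 0.001], [-0.245, -0.97, 0.0], [0.001, -0.0, -1.0]]
force: [0.1, -0.5, -0.7]
width: 64.8
```

Request:
step_arm(moves=[[0, 0, 0, 0, 0, 0, 1], [0, 0, 0, 0, 0, 0, 1], [0, 0, 0, 0, 0, 0, 1]])

```text
time: 5.22
ee_pos: [647.3, -135.2, 24.5]
eef_rot: [[0.97, -0.245, -0.0], [-0.245, -0.97, 0.0], [-0.0, -0.0, -1.0]]
force: [-0.6, 0.8, 0.6]
width: 37.4
```

Request:
step_arm(moves=[[0, 0, 0, 0, 0, 0, 1], [0, 0, -2, 0, 0, 0, 1], [0, 0, -4, 0, 0, 0, 1], [0, 0, -4, 0, 0, 0, 1], [0, 0, -4, 0, 0, 0, 1], [0, 0, -3, 0, 0, 0, 1], [0, 0, 0, 0, 0, -0.17, 1], [0, 0, 0, 0, 0, -0.166, 1], [0, 0, 0, 0, 0, 0, 1]])

```text
time: 6.35
ee_pos: [647.2, -135.5, 195.5]
eef_rot: [[0.996, 0.087, 0.001], [0.087, -0.996, 0.0], [0.001, -0.0, -1.0]]
force: [0.1, -0.4, -3.0]
width: 37.8
```

```bash
python3 - <<'E'
from h import *
w=np.load('w0.npy')
for z0 in (43,): 
    p=w[(np.hypot(w[...,0]-552,w[...,1]-306)<70)&(w[...,2]>43)&(w[...,2]<55)];print(p.min(0),p.max(0),cv2.minAreaRect(p[:,:2].astype(np.float32)))
plan(610,312.5,180,4.9)
E
```

```text
[512.59399602 247.25715015  43.00896805] [568.7518485  363.25195025  50.66045146] ((540.9004516601562, 305.3869323730469), (48.22311782836914, 113.64472961425781), 5.184141635894775)
at [ 647.2 -135.5  195.5] yaw 5.0 | turn wz 0.002 | shift cm [  0.12 -44.95   1.55] | tilt [ 0.001  0.    -1.   ] F [ 0.1 -0.4 -3. ] w 37.8 t 6.35
```

Request:
step_arm(moves=[[0, -2.5, 0, 0, 0, 0, 1], [0, -5, 0, 0, 0, 0, 1], [0, -5, 0, 0, 0, 0, 1], [0, -5, 0, 0, 0, 0, 1], [0, -5, 0, 0, 0, 0, 1], [0, -5, 0, 0, 0, 0, 1], [0, -5, 0, 0, 0, 0, 1], [0, -5, 0, 0, 0, 0, 1], [0, -5, 0, 0, 0, 0, 1], [0, -2.5, 0, 0, 0, 0, 1]])

```text
time: 7.6
ee_pos: [606.1, 316.6, 194.6]
eef_rot: [[0.996, 0.089, -0.001], [0.089, -0.996, 0.001], [-0.001, -0.001, -1.0]]
force: [0.7, -0.4, -3.7]
width: 38.3
```

Request:
step_arm(moves=[[0, 0, 3, 0, 0, 0, 1], [0, 0, 3, 0, 0, 0, 1], [0, 0, 3, 0, 0, 0, 1], [0, 0, 0, 0, 0, 0, 1]])

```text
time: 8.1
ee_pos: [606.2, 311.5, 102.4]
eef_rot: [[0.996, 0.086, -0.004], [0.086, -0.996, -0.003], [-0.004, 0.003, -1.0]]
force: [0.2, -0.8, -3.0]
width: 37.6
```

```bash
python3 - <<'E'
from h import *
grab('wrist','wr1')
plan(610,312.5,33.5,4.9)
E
```

```text
at [607.3 312.1 104.5] yaw 4.9 | turn wz 0.001 | shift cm [ 0.27 -0.02  7.1 ] | tilt [-0.001 -0.001 -1.   ] F [-0.5 -0.1 -2.4] w 37.8 t 8.15
```

View pics/wr1.png

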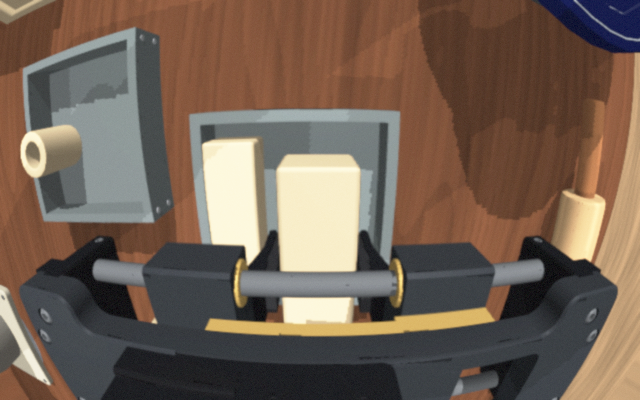

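The held post (318,230) is parallel to the tray walls and clear of the kept post (233,195). I'm lowering it.

Request:
step_arm(moves=[[0.2, 0, 2, 0, 0, 0, 1], [0, 0, 2, 0, 0, 0, 1], [0, 0, 1.5, 0, 0, 0, 1], [0, 0, 1, 0, 0, 0, 1], [0, 0, 0.5, 0, 0, 0, 1], [0, 0, 0.1, 0, 0, 0, 1], [0, 0, 0, 0, 0, 0, 1]])

```text
time: 9.02
ee_pos: [609.7, 313.4, 34.1]
eef_rot: [[0.996, 0.089, 0.001], [0.089, -0.996, 0.001], [0.001, -0.0, -1.0]]
force: [-0.1, 1.4, -2.5]
width: 38.1
```

Request:
step_arm(moves=[[0, 0, 0.15, 0, 0, 0, 1], [0, 0, 0, 0, 0, 0, 1], [0, 0, 0, 0, 0, 0, 0.43], [0, 0, 0, 0, 0, 0, 0.43], [0, 0, 0, 0, 0, 0, 0.43], [0, 0, -1, 0, 0, 0, 0.43], [0, 0, -2, 0, 0, 0, 0.43], [0, 0, -4, 0, 0, 0, 0.3], [0, 0, -5, 0, 0, 0, 0], [0, 0, -3, 0, 0, 0, 0]])

```text
time: 10.28
ee_pos: [610.4, 313.4, 186.9]
eef_rot: [[0.996, 0.089, 0.004], [0.089, -0.996, 0.002], [0.004, -0.002, -1.0]]
force: [0.2, -0.0, 0.3]
width: 71.6
```

```bash
python3 - <<'E'
from h import *
plan(621,148,150,-15.4)
E
```

```text
at [610.4 313.4 186.9] yaw 5.1 | turn wz 0.357 | shift cm [ 5.42 15.66  3.69] | tilt [ 0.004  0.002 -1.   ] F [ 0.2 -0.   0.3] w 71.6 t 10.28
```

Request:
step_arm(moves=[[0, 0, 0, 0, 0, 0.18, 0], [0, 0, 0, 0, 0, 0.177, 0], [1.4, 3.9, 0.9, 0, 0, 0, 0], [1.4, 3.9, 0.9, 0, 0, 0, 0], [1.4, 3.9, 0.9, 0, 0, 0, 0], [1.3, 3.9, 0.9, 0, 0, 0, 0], [0, 0, 0, 0, 0, 0, 0], [0, 0, 0, 0, 0, 0, 0]])

```text
time: 11.28
ee_pos: [621.4, 149.1, 147.3]
eef_rot: [[0.964, -0.264, 0.001], [-0.264, -0.964, 0.001], [0.001, -0.002, -1.0]]
force: [-0.6, 0.4, 0.5]
width: 86.6
```

```bash
python3 - <<'E'
from h import *
grab('wrist')
plan(621,148,34,-15.4)
print([(np.round(d['point'],1),round(d['conf'],2)) for d in nets.mark_of('wrist','short_post_a')])
E
```

```text
at [621.3 149.8 147.1] yaw -15.3 | turn wz 0.002 | shift cm [ 0.02  0.18 11.31] | tilt [ 0.001  0.001 -1.   ] F [ 0.3  0.4 -0.1] w 87.0 t 11.32
[(array([452.4, 144.3,  -1.6]), 0.95), (array([6.200e+02, 1.491e+02, 2.000e-01]), 0.91)]
```

Request:
step_arm(moves=[[0, 0.1, 3, 0, 0, 0, 0.1], [0, 0, 3, 0, 0, 0, 0.2], [0, 0, 3, 0, 0, 0, 0.2], [0, 0, 2.3, 0, 0, 0, 0.2], [0, 0, 0, 0, 0, 0, 0.2], [0, 0, 0, 0, 0, 0, 1], [0, 0, 0, 0, 0, 0, 1], [0, 0, 0, 0, 0, 0, 1], [0, 0, 0, 0, 0, 0, 1], [0, 0, 0, 0, 0, 0, 1]])

```text
time: 12.62
ee_pos: [621.0, 147.4, 33.5]
eef_rot: [[0.964, -0.265, 0.0], [-0.265, -0.964, 0.0], [0.0, -0.0, -1.0]]
force: [-0.6, -0.3, 3.4]
width: 38.1
```

Request:
step_arm(moves=[[0, 0, 0, 0, 0, 0, 1], [0, 0, -1, 0, 0, 0, 1], [0, 0, -3, 0, 0, 0, 1], [0, 0, -5, 0, 0, 0, 1], [0, 0, -5, 0, 0, 0, 1], [0, 0, -2, 0, 0, 0, 1], [0, 0, 0, 0, 0, 0, 1]])

```text
time: 13.5
ee_pos: [621.2, 147.4, 193.7]
eef_rot: [[0.964, -0.265, 0.002], [-0.265, -0.964, 0.001], [0.001, -0.001, -1.0]]
force: [-0.5, 0.3, -2.1]
width: 38.0
```

```bash
python3 - <<'E'
from h import *
c=np.array([396.2,-358.2]);a=np.radians(-1.8);R=np.array([[np.cos(a),-np.sin(a)],[np.sin(a),np.cos(a)]])
for y in (-33,33):print(y,c+R@[20,y])
plan(*(c+R@[20,33]),150,-1.8)
plan(*(c+R@[20,-33]),150,-1.8)
E
```

```text
-33 [ 415.15357616 -391.81193167]
33 [ 417.22668626 -325.84449869]
at [621.2 147.4 193.7] yaw -15.4 | turn wz -0.237 | shift cm [-18.9   47.94   4.37] | tilt [ 0.002  0.001 -1.   ] F [-0.5  0.3 -2.1] w 38.0 t 13.5
at [621.2 147.4 193.7] yaw -15.4 | turn wz -0.237 | shift cm [-18.9   54.54   4.37] | tilt [ 0.002  0.001 -1.   ] F [-0.5  0.3 -2.1] w 38.0 t 13.5
```

Request:
step_arm(moves=[[0, 0, 0, 0, 0, -0.12, 1], [0, 0, 0, 0, 0, -0.117, 1], [-1, 2.5, 0, 0, 0, 0, 1], [-1.6, 4.6, 0, 0, 0, 0, 1], [-1.6, 4.6, 0, 0, 0, 0, 1], [-1.6, 4.6, 0, 0, 0, 0, 1], [-1.6, 4.6, 0, 0, 0, 0, 1], [-1.6, 4.6, 0, 0, 0, 0, 1], [-1.6, 4.6, 0, 0, 0, 0, 1], [-1.6, 4.6, 0, 0, 0, 0, 1]])

```text
time: 14.75
ee_pos: [486.3, -196.7, 190.9]
eef_rot: [[1.0, -0.031, -0.003], [-0.031, -1.0, 0.0], [-0.003, -0.0, -1.0]]
force: [0.3, 0.3, -1.9]
width: 37.9
```

Request:
step_arm(moves=[[-1.6, 4.6, 0, 0, 0, 0, 1], [-1.6, 4.6, 0, 0, 0, 0, 1], [-1.6, 4.6, 1, 0, 0, 0, 1], [-1.6, 4.6, 1, 0, 0, 0, 1], [-0.9, 1.4, 2, 0, 0, 0, 1], [0, 0, 3, 0, 0, 0, 1], [0, 0, 0, 0, 0, 0, 1], [0, 0, 0, 0, 0, 0, 1]])

```text
time: 15.75
ee_pos: [409.0, -391.2, 122.9]
eef_rot: [[1.0, -0.031, -0.001], [-0.031, -1.0, 0.0], [-0.001, -0.0, -1.0]]
force: [-0.4, 0.0, -2.2]
width: 37.6
```

```bash
python3 - <<'E'
from h import *
grab('wrist','wr2')
plan(415.2,-391.8,42.5,-1.8)
E
```

```text
at [ 409.4 -391.4  123.5] yaw -1.7 | turn wz 0.001 | shift cm [0.58 0.02 8.1 ] | tilt [ 0. -0. -1.] F [-1.1  0.4 -1.1] w 37.7 t 15.8
```

View pics/wr2.png

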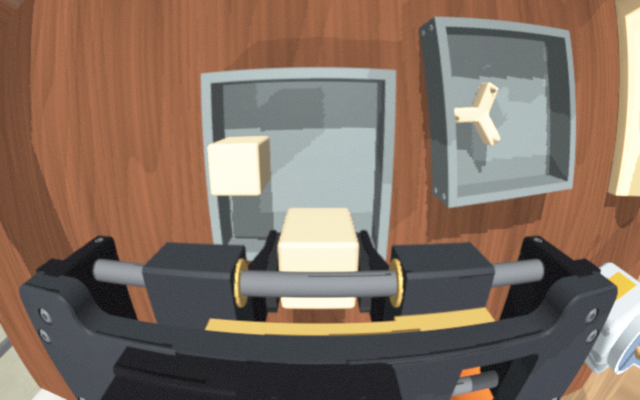

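The post hangs upright at (318,250), aligned with the tray, and the kept post is at (238,165). I'm lowering it.

Request:
step_arm(moves=[[0.6, 0, 2, 0, 0, 0, 1], [0, 0, 2, 0, 0, 0, 1], [0, 0, 2, 0, 0, 0, 1], [0, 0, 1.3, 0, 0, 0, 1], [0, 0, 0.7, 0, 0, 0, 1], [0, 0, 0.1, 0, 0, 0, 1], [0, 0, 0, 0, 0, 0, 1]])

```text
time: 16.68
ee_pos: [415.2, -391.8, 42.4]
eef_rot: [[1.0, -0.031, 0.001], [-0.031, -1.0, -0.0], [0.001, 0.0, -1.0]]
force: [0.7, -0.2, -1.4]
width: 37.8
```

Request:
step_arm(moves=[[0, 0, 0.1, 0, 0, 0, 1], [0, 0, 0, 0, 0, 0, 1], [0, 0, 0, 0, 0, 0, 0.43], [0, 0, 0, 0, 0, 0, 0.43], [0, 0, 0, 0, 0, 0, 0.43], [0, 0, -1, 0, 0, 0, 0.43], [0, 0, -2.5, 0, 0, 0, 0.43], [0, 0, -4, 0, 0, 0, 0.3], [0, 0, -5, 0, 0, 0, 0], [0, 0, -3, 0, 0, 0, 0]])

```text
time: 17.92
ee_pos: [415.2, -392.3, 199.1]
eef_rot: [[0.999, -0.032, 0.002], [-0.032, -1.0, -0.001], [0.002, 0.001, -1.0]]
force: [0.5, -0.1, 0.1]
width: 72.0
```

```bash
python3 - <<'E'
from h import *
plan(456.5,145,150,1.2)
E
```

```text
at [ 415.2 -392.3  199.1] yaw -1.8 | turn wz -0.052 | shift cm [  5.25 -53.63   4.91] | tilt [ 0.002 -0.001 -1.   ] F [ 0.5 -0.1  0.1] w 72.0 t 17.93
```

Request:
step_arm(moves=[[0.5, -4.5, 0, 0, 0, -0.052, 0], [0.5, -5, 0, 0, 0, 0, 0], [0.5, -5, 0, 0, 0, 0, 0], [0.5, -5, 0, 0, 0, 0, 0], [0.5, -5, 0, 0, 0, 0, 0], [0.5, -5, 0, 0, 0, 0, 0], [0.5, -5, 0, 0, 0, 0, 0], [0.5, -5, 0, 0, 0, 0, 0], [0.5, -5, 0, 0, 0, 0, 0], [0.5, -5, 1, 0, 0, 0, 0]])

```text
time: 19.18
ee_pos: [457.5, 105.6, 187.3]
eef_rot: [[1.0, 0.02, 0.002], [0.02, -1.0, 0.001], [0.002, -0.001, -1.0]]
force: [0.8, 0.2, 0.2]
width: 87.3
```

Request:
step_arm(moves=[[0.2, -4.1, 2, 0, 0, 0, 0], [0, 0, 2, 0, 0, 0, 0], [0, 0, 0, 0, 0, 0, 0], [0, 0, 0, 0, 0, 0, 0]])

```text
time: 19.68
ee_pos: [458.6, 144.5, 147.1]
eef_rot: [[1.0, 0.02, 0.001], [0.02, -1.0, 0.001], [0.001, -0.0, -1.0]]
force: [0.3, 0.6, 0.6]
width: 87.3
```

```bash
python3 - <<'E'
from h import *
grab('wrist')
plan(456.5,145,34,1.2)
print([(np.round(d['point'],1),round(d['conf'],2)) for d in nets.mark_of('wrist','short_post_b')])
E
```

```text
at [458.7 144.6 147.3] yaw 1.1 | turn wz -0.001 | shift cm [-0.22 -0.04 11.33] | tilt [ 0.001  0.001 -1.   ] F [ 0.1  0.3 -0.3] w 87.4 t 19.73
[(array([454. , 142. ,  -2.1]), 0.94)]
```

Request:
step_arm(moves=[[-0.2, 0, 3, 0, 0, 0, 0.1], [0, 0, 3, 0, 0, 0, 0.2], [0, 0, 3, 0, 0, 0, 0.2], [0, 0, 2.3, 0, 0, 0, 0.2], [0, 0, 0, 0, 0, 0, 0.2], [0, 0, 0, 0, 0, 0, 1], [0, 0, 0, 0, 0, 0, 1], [0, 0, 0, 0, 0, 0, 1], [0, 0, 0, 0, 0, 0, 1], [0, 0, 0, 0, 0, 0, 1]])

```text
time: 21.02
ee_pos: [456.2, 145.2, 33.4]
eef_rot: [[1.0, 0.021, 0.0], [0.021, -1.0, 0.0], [0.0, -0.0, -1.0]]
force: [-1.5, -0.3, 4.6]
width: 37.7
```

Request:
step_arm(moves=[[0, 0, 0, 0, 0, 0, 1], [0, 0, -1, 0, 0, 0, 1], [0, 0, -3, 0, 0, 0, 1], [0, 0, -5, 0, 0, 0, 1], [0, 0, -5, 0, 0, 0, 1], [0, 0, -2, 0, 0, 0, 1], [0, 0, 0, 0, 0, 0.052, 1]])

```text
time: 21.9
ee_pos: [456.9, 145.3, 195.4]
eef_rot: [[0.999, -0.032, 0.003], [-0.032, -0.999, 0.002], [0.003, -0.002, -1.0]]
force: [1.0, 0.9, -2.6]
width: 37.5
```

```bash
python3 - <<'E'
from h import *
plan(417.2,-325.8,150,-1.8)
E
```

```text
at [456.9 145.3 195.4] yaw -1.8 | turn wz -0.001 | shift cm [-2.49 47.21  4.54] | tilt [ 0.003  0.002 -1.   ] F [ 1.   0.9 -2.6] w 37.5 t 21.9
```

Request:
step_arm(moves=[[0, 2.5, 0, 0, 0, 0, 1], [0, 5, 0, 0, 0, 0, 1], [0, 5, 0, 0, 0, 0, 1], [0, 5, 0, 0, 0, 0, 1], [0, 5, 0, 0, 0, 0, 1], [-0.5, 5, 0, 0, 0, 0, 1], [-0.5, 5, 0, 0, 0, 0, 1], [-0.5, 5, 0, 0, 0, 0, 1], [-0.5, 5, 0, 0, 0, 0, 1], [-0.5, 4.7, 1, 0, 0, 0, 1]])

```text
time: 23.15
ee_pos: [416.4, -327.7, 183.9]
eef_rot: [[1.0, -0.031, 0.002], [-0.031, -1.0, -0.0], [0.002, 0.0, -1.0]]
force: [0.7, -0.5, -2.4]
width: 37.8
```

Request:
step_arm(moves=[[0, 0, 3, 0, 0, 0, 1], [0, 0, 3, 0, 0, 0, 1], [0, 0, 0, 0, 0, 0, 1], [0, 0, 0, 0, 0, 0, 1]])

```text
time: 23.65
ee_pos: [416.9, -326.3, 124.3]
eef_rot: [[1.0, -0.031, 0.001], [-0.031, -1.0, -0.0], [0.001, 0.0, -1.0]]
force: [1.1, 0.1, -1.5]
width: 37.9
```

```bash
python3 - <<'E'
from h import *
plan(417.2,-325.8,42.5,-1.8)
E
```

```text
at [ 416.9 -326.3  124.3] yaw -1.8 | turn wz 0.0 | shift cm [ 0.03 -0.05  8.18] | tilt [ 0.001 -0.    -1.   ] F [ 1.1  0.1 -1.5] w 37.9 t 23.65
```

Request:
step_arm(moves=[[0, 0, 2, 0, 0, 0, 1], [0, 0, 2, 0, 0, 0, 1], [0, 0, 2, 0, 0, 0, 1], [0, 0, 1.3, 0, 0, 0, 1], [0, 0, 0.7, 0, 0, 0, 1], [0, 0, 0.2, 0, 0, 0, 1], [0, 0, 0, 0, 0, 0, 1]])

```text
time: 24.52
ee_pos: [416.8, -326.2, 41.6]
eef_rot: [[1.0, -0.031, 0.001], [-0.031, -1.0, -0.0], [0.001, 0.0, -1.0]]
force: [0.3, 0.2, -0.7]
width: 38.0
```

Request:
step_arm(moves=[[0, 0, 0.1, 0, 0, 0, 1], [0, 0, 0, 0, 0, 0, 0.43], [0, 0, 0, 0, 0, 0, 0.43], [0, 0, 0, 0, 0, 0, 0.43], [0, 0, -1, 0, 0, 0, 0.43], [0, 0, -2.5, 0, 0, 0, 0.43], [0, 0, -4, 0, 0, 0, 0.3], [0, 0, -5, 0, 0, 0, 0], [0, 0, -3, 0, 0, 0, 0], [0, 0, 0, 0, 0, 0, 0]])

```text
time: 25.78
ee_pos: [417.4, -326.8, 197.6]
eef_rot: [[1.0, -0.031, 0.004], [-0.031, -1.0, -0.001], [0.004, 0.001, -1.0]]
force: [-0.6, 0.3, -0.2]
width: 81.0
```

```bash
python3 - <<'E'
from h import *
plan(435,-7.5,150,6.7)
E
```

```text
at [ 417.4 -326.8  197.6] yaw -1.8 | turn wz -0.148 | shift cm [  5.47 -31.51   4.76] | tilt [ 0.004 -0.001 -1.   ] F [-0.6  0.3 -0.2] w 81.0 t 25.77
```

Request:
step_arm(moves=[[0, 0, 0, 0, 0, -0.148, 0], [0.7, -4.5, 0, 0, 0, 0, 0], [0.8, -4.5, 0, 0, 0, 0, 0], [0.8, -4.5, 0, 0, 0, 0, 0], [0.8, -4.5, 0, 0, 0, 0, 0], [0.8, -4.5, 1, 0, 0, 0, 0], [0.8, -4.5, 2, 0, 0, 0, 0], [0.8, -4.5, 1.5, 0, 0, 0, 0], [0, 0, 0, 0, 0, 0, 0], [0, 0, 0, 0, 0, 0, 0]])

```text
time: 27.02
ee_pos: [434.0, -7.3, 149.7]
eef_rot: [[0.993, 0.117, -0.001], [0.117, -0.993, -0.0], [-0.001, 0.0, -1.0]]
force: [0.2, 0.2, -0.9]
width: 87.0
```

```bash
python3 - <<'E'
from h import *
grab('wrist')
plan(435,-7.5,34,6.7)
print([(np.round(d['point'],1),round(d['conf'],2)) for d in nets.mark_of('wrist','tube_post')])
E
```

```text
at [434.2  -7.7 150. ] yaw 6.6 | turn wz -0.001 | shift cm [ 8.00e-02 -1.00e-02  1.16e+01] | tilt [-0. -0. -1.] F [-0.5 -0.3 -0.6] w 86.9 t 27.07
[(array([436.6,  -9.7,  -3.5]), 0.64)]
```

Request:
step_arm(moves=[[0.1, 0, 3, 0, 0, 0, 0.1], [0, 0, 3, 0, 0, 0, 0.2], [0, 0, 3, 0, 0, 0, 0.2], [0, 0, 2.5, 0, 0, 0, 0.2], [0, 0, 0, 0, 0, 0, 0.2], [0, 0, 0, 0, 0, 0, 1], [0, 0, 0, 0, 0, 0, 1], [0, 0, 0, 0, 0, 0, 1], [0, 0, 0, 0, 0, 0, 1], [0, 0, 0, 0, 0, 0, 1]])

```text
time: 28.38
ee_pos: [435.6, -6.5, 35.5]
eef_rot: [[0.993, 0.117, 0.0], [0.117, -0.993, 0.0], [0.0, -0.0, -1.0]]
force: [-1.3, 0.3, 6.7]
width: 41.1
```

Request:
step_arm(moves=[[0, 0, 0, 0, 0, 0, 1], [0, 0, -1, 0, 0, 0, 1], [0, 0, -3, 0, 0, 0, 1], [0, 0, -5, 0, 0, 0, 1], [0, 0, -5, 0, 0, 0, 1], [0, 0, -2, 0, 0, 0, 1], [0, 0, 0, 0, 0, 0, 1]])

```text
time: 29.25
ee_pos: [436.1, -6.6, 196.6]
eef_rot: [[0.993, 0.117, 0.003], [0.117, -0.993, 0.001], [0.003, -0.001, -1.0]]
force: [0.6, -0.6, -2.1]
width: 41.1
```

```bash
python3 - <<'E'
from h import *
a=np.radians(6.7);c=np.array([395.4,363.6])+22*np.array([np.cos(a),np.sin(a)]);print(c)
plan(*c,150,6.7)
E
```

```text
[417.24975429 366.16675622]
at [436.1  -6.6 196.6] yaw 6.7 | turn wz -0.0 | shift cm [  2.48 -37.24   4.66] | tilt [ 0.003  0.001 -1.   ] F [ 0.6 -0.6 -2.1] w 41.1 t 29.25
```

Request:
step_arm(moves=[[0.2, -2.5, 0, 0, 0, 0, 1], [0.3, -5, 0, 0, 0, 0, 1], [0.3, -5, 0, 0, 0, 0, 1], [0.3, -5, 0, 0, 0, 0, 1], [0.3, -5, 0, 0, 0, 0, 1], [0.3, -5, 0, 0, 0, 0, 1], [0.3, -5, 0, 0, 0, 0, 1], [0.3, -4.7, 2, 0, 0, 0, 1], [0, 0, 3, 0, 0, 0, 1], [0, 0, 2, 0, 0, 0, 1]])

```text
time: 30.5
ee_pos: [413.6, 364.9, 121.9]
eef_rot: [[0.993, 0.118, -0.002], [0.118, -0.993, -0.003], [-0.003, 0.003, -1.0]]
force: [-0.5, 0.4, -0.5]
width: 41.0
```

Request:
step_arm(moves=[[0, 0, 0, 0, 0, 0, 1], [0, 0, 0, 0, 0, 0, 1]])

```text
time: 30.75
ee_pos: [414.9, 365.4, 125.3]
eef_rot: [[0.993, 0.116, 0.0], [0.116, -0.993, -0.0], [0.0, 0.0, -1.0]]
force: [0.1, 0.4, -1.0]
width: 41.2
```

```bash
python3 - <<'E'
from h import *
grab('wrist','wr3')
plan(417.2,366.2,43.5,6.7)
E
```

```text
at [415.1 365.7 125.8] yaw 6.7 | turn wz -0.0 | shift cm [ 0.22 -0.03  8.23] | tilt [ 0.001  0.001 -1.   ] F [-0.4 -0.4 -0.1] w 41.1 t 30.8
```

View pics/wr3.png

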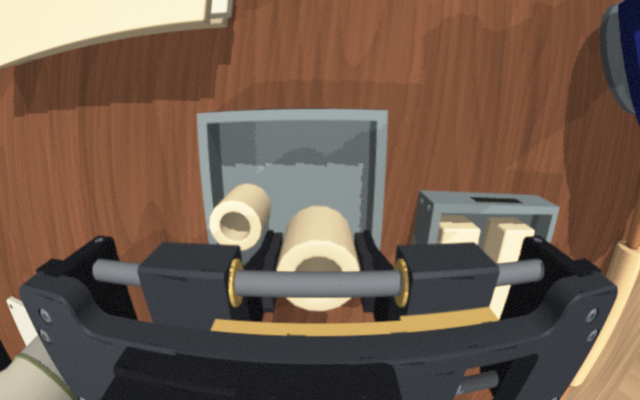

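The tube is upright at (318,260). The kept tube (240,215) is near the left finger, so I'll set it 25 mm further to +y.

Request:
step_arm(moves=[[0.2, -2.5, 0, 0, 0, 0, 1], [0, 0, 2, 0, 0, 0, 1], [0, 0, 2, 0, 0, 0, 1], [0, 0, 2, 0, 0, 0, 1], [0, 0, 1.3, 0, 0, 0, 1], [0, 0, 0.7, 0, 0, 0, 1], [0, 0, 0.2, 0, 0, 0, 1], [0, 0, 0, 0, 0, 0, 1]])

```text
time: 31.8
ee_pos: [414.1, 391.0, 43.7]
eef_rot: [[0.993, 0.117, 0.001], [0.117, -0.993, 0.001], [0.001, -0.001, -1.0]]
force: [0.5, 0.3, -0.7]
width: 41.3
```

Request:
step_arm(moves=[[0, 0, 0.1, 0, 0, 0, 1], [0, 0, 0, 0, 0, 0, 0.4], [0, 0, 0, 0, 0, 0, 0.4], [0, 0, 0, 0, 0, 0, 0.4], [0, 0, -1, 0, 0, 0, 0.4], [0, 0, -2.5, 0, 0, 0, 0.4], [0, 0, -4, 0, 0, 0, 0.3], [0, 0, -5, 0, 0, 0, 0.4], [0, 0, -3, 0, 0, 0, 0.5], [0, 0, 0, 0, 0, 0, 0.5]])

```text
time: 33.05
ee_pos: [414.8, 391.6, 200.4]
eef_rot: [[0.993, 0.117, 0.003], [0.117, -0.993, 0.004], [0.004, -0.004, -1.0]]
force: [-0.7, 0.2, -0.3]
width: 45.1
```

```bash
python3 - <<'E'
from h import *
np.set_printoptions(precision=1,suppress=True)
# stilt at (446,-146), arms at 82,202,322
c=np.array([446,-146.])
for a in (82,202,322):
    r=np.radians(a);print(a,c+16*np.array([np.cos(r),np.sin(r)]),'jaw',a-90)
plan(460,-156,120,52)
E
```

```text
82 [ 448.2 -130.2] jaw -8
202 [ 431.2 -152. ] jaw 112
322 [ 458.6 -155.9] jaw 232
at [414.8 391.6 200.4] yaw 6.7 | turn wz -0.791 | shift cm [-40.4  37.3   8. ] | tilt [ 0.  0. -1.] F [-0.7  0.2 -0.3] w 45.1 t 33.05
```

Request:
step_arm(moves=[[0, 0, 0, 0, 0, 0.13, 0.5], [0, 0, 0, 0, 0, 0.127, 0.5], [1.2, 5.5, 0, 0, 0, 0, 0.5], [1.2, 5.5, 0, 0, 0, 0, 0.5], [1.2, 5.5, 0, 0, 0, 0, 0.5], [1.2, 5.5, 0, 0, 0, 0, 0.5], [1.2, 5.5, 0, 0, 0, 0, 0.5], [1.2, 5.5, 0, 0, 0, 0, 0.5], [1.2, 5.5, 0, 0, 0, 0, 0.5], [1.2, 5.5, 1, 0, 0, 0, 0.5]])

```text
time: 34.3
ee_pos: [447.4, -60.3, 187.1]
eef_rot: [[0.99, -0.139, 0.001], [-0.139, -0.99, 0.001], [0.001, -0.001, -1.0]]
force: [1.0, 0.3, -0.9]
width: 43.6
```

Request:
step_arm(moves=[[1, 5, 2, 0, 0, 0, 0.5], [0, 2.2, 2, 0, 0, 0, 0.5], [0, 0, 0, 0, 0, 0, 0.5], [0, 0, 0, 0, 0, 0, 0.5]])

```text
time: 34.8
ee_pos: [447.5, -130.3, 147.2]
eef_rot: [[0.99, -0.139, -0.0], [-0.139, -0.99, 0.0], [-0.0, -0.0, -1.0]]
force: [0.1, 0.7, -0.2]
width: 43.7
```

```bash
python3 - <<'E'
from h import *
np.set_printoptions(precision=1,suppress=True)
f=grab('wrist','wr4');grab('top','top1')
print([(np.round(d['point'],1),round(d['conf'],2)) for d in nets.mark_of('wrist','stilt')])
# fisheye cloud of the stilt
K=np.array(f['mtx']);R=cv2.Rodrigues(np.array(f['rvec'],float))[0];t=np.array(f['tvec'],float).ravel()
v,u=np.mgrid[:400,:640];X=(u-K[0,2])/K[0,0];Y=(v-K[1,2])/K[1,1];r=np.hypot(X,Y)+1e-9
z=f['depth'];tn=np.tan(np.minimum(r,1.4))/r
w=(np.stack([X*tn*z,Y*tn*z,z],-1)-t)@R
p=w[(z>0)&(np.hypot(w[...,0]-446,w[...,1]+146)<45)&(w[...,2]>10)&(w[...,2]<30)]
print(len(p),p.mean(0),p.min(0),p.max(0))
p=p[:,:2]
from scipy.spatial import cKDTree as KD
def tmpl(th):
    g=[]
    for k in range(3):
        a=th+k*2*np.pi/3;c,s=np.cos(a),np.sin(a)
        A,B=np.meshgrid(np.arange(0,30,1.5),np.arange(-6,6.1,1.5));A=A.ravel();B=B.ravel();g.append(np.c_[A*c-B*s,A*s+B*c])
    return np.vstack(g)
T0=KD(p[::3]);best=[]
for th in range(60,104,4):
    T=tmpl(np.radians(th))
    for x in range(436,456,2):
        for y in range(-156,-136,2):
            q=T+[x,y];best.append((T0.query(q)[0].mean()+KD(q).query(p[::3])[0].mean(),th,x,y))
best.sort();print(best[:3])
plan(448.2,-130.2,19,-8)
E
```

```text
[(array([ 445.9, -147. ,    4.4]), 0.7)]
1252 [ 446.  -144.6   21.4] [ 416.8 -166.8   10. ] [ 471.6 -116.8   29.1]
[(np.float64(1.3101830541413997), 84, 446, -146), (np.float64(1.3367936026607885), 80, 446, -146), (np.float64(1.404570875825607), 84, 446, -144)]
at [ 447.8 -130.1  147.5] yaw -7.9 | turn wz 0.001 | shift cm [ 0.   0.  12.8] | tilt [ 0.  0. -1.] F [ 0.5 -0.2  0.3] w 43.4 t 34.95
```

View pics/wr4.png

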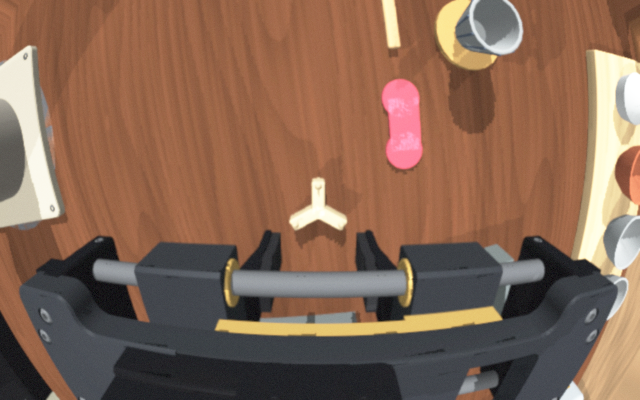

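The stilt is at (319,205) with one arm straight along +y, and the fingers straddle it. The wrist and top fits agree. I'm descending.

Request:
step_arm(moves=[[0, 0, 3, 0, 0, 0, 0.5], [0, 0, 3, 0, 0, 0, 0.5], [0, 0, 3, 0, 0, 0, 0.5], [0, 0, 2.5, 0, 0, 0, 0.5], [0, 0, 1.2, 0, 0, 0, 0.5], [0, 0, 0, 0, 0, 0, 0.5], [0, 0, 0, 0, 0, 0, 0.5]], newtons=15)

```text
time: 35.83
ee_pos: [448.0, -131.1, 20.9]
eef_rot: [[0.99, -0.139, 0.001], [-0.139, -0.99, 0.0], [0.001, -0.0, -1.0]]
force: [-1.0, -0.0, -0.8]
width: 43.6
```

Request:
step_arm(moves=[[0, 0, 0, 0, 0, 0, 1], [0, 0, 0, 0, 0, 0, 1], [0, 0, 0, 0, 0, 0, 1], [0, 0, 0, 0, 0, 0, 1], [0, 0, 0, 0, 0, 0, 1], [0, 0, 0, 0, 0, 0, 1]])

```text
time: 36.58
ee_pos: [447.4, -131.1, 20.1]
eef_rot: [[0.99, -0.14, 0.0], [-0.14, -0.99, 0.0], [0.0, -0.0, -1.0]]
force: [0.7, 0.2, 2.4]
width: 11.9
```

Gripped at 11.9 mm. Next I'll lift and travel to the stilt tray.

Request:
step_arm(moves=[[0, 0, -1, 0, 0, 0, 1], [0, 0, -2, 0, 0, 0, 1], [0, 0, -4, 0, 0, 0, 1], [0, 0, -4, 0, 0, 0, 1], [0, 0, -3, 0, 0, 0, 1], [0, 0, 0, 0, 0, -0.12, 1], [0, 0, 0, 0, 0, -0.115, 1], [0, 0, 0, 0, 0, 0, 1]])

```text
time: 37.58
ee_pos: [447.2, -131.3, 160.5]
eef_rot: [[0.996, 0.094, 0.0], [0.094, -0.996, 0.0], [0.0, -0.0, -1.0]]
force: [0.0, -0.3, -1.2]
width: 12.2
```

```bash
python3 - <<'E'
from h import *
a=np.radians(5.5);c=np.array([584,-308.9])+25*np.array([np.cos(a),np.sin(a)]);print(c)
plan(*c,110,5.5)
E
```

```text
[ 608.88490496 -306.50385619]
at [ 447.2 -131.3  160.5] yaw 5.4 | turn wz -0.002 | shift cm [14.41 18.99  5.05] | tilt [ 0.  0. -1.] F [ 0.  -0.3 -1.2] w 12.2 t 37.58
```

Request:
step_arm(moves=[[1.4, 2, 0, 0, 0, 0, 1], [2.6, 3.4, 0, 0, 0, 0, 1], [2.6, 3.4, 0, 0, 0, 0, 1], [2.6, 3.4, 0, 0, 0, 0, 1], [2.6, 3.4, 0, 0, 0, 0, 1], [2.6, 3.4, 0, 0, 0, 0, 1], [0, 0, 3, 0, 0, 0, 1], [0, 0, 2, 0, 0, 0, 1], [0, 0, 0, 0, 0, 0, 1], [0, 0, 0, 0, 0, 0, 1]])

```text
time: 38.83
ee_pos: [609.0, -306.4, 111.1]
eef_rot: [[0.996, 0.095, 0.001], [0.095, -0.996, -0.0], [0.001, 0.0, -1.0]]
force: [0.2, -0.2, -0.0]
width: 11.7
```

```bash
python3 - <<'E'
from h import *
grab('wrist','wr5')
plan(608.9,-306.5,29,5.5)
E
```

```text
at [ 609.2 -306.6  111.4] yaw 5.4 | turn wz -0.001 | shift cm [-0.03 -0.01  8.24] | tilt [ 0.002 -0.    -1.   ] F [ 0.3  0.2 -0.7] w 11.8 t 38.88
```

View pics/wr5.png

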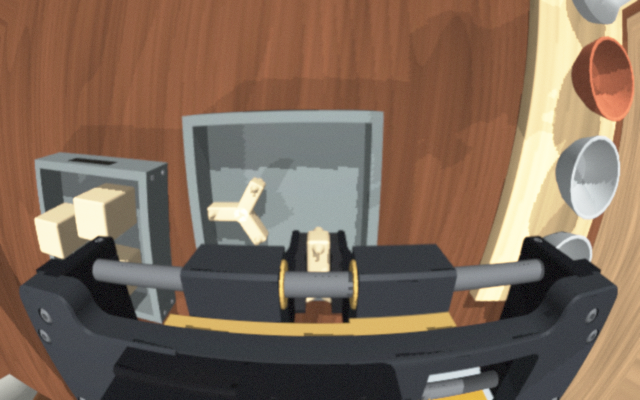

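The kept stilt (240,210) is clear of the held one (318,250). I'm lowering it.

Request:
step_arm(moves=[[0, 0, 2, 0, 0, 0, 1], [0, 0, 2, 0, 0, 0, 1], [0, 0, 2, 0, 0, 0, 1], [0, 0, 1.3, 0, 0, 0, 1], [0, 0, 0.7, 0, 0, 0, 1], [0, 0, 0.2, 0, 0, 0, 1], [0, 0, 0, 0, 0, 0, 1]])

```text
time: 39.75
ee_pos: [609.0, -306.9, 28.5]
eef_rot: [[0.995, 0.095, 0.001], [0.095, -0.995, -0.0], [0.001, 0.0, -1.0]]
force: [-0.8, 0.2, 0.2]
width: 11.6
```

Request:
step_arm(moves=[[0, 0, 0.1, 0, 0, 0, 1], [0, 0, 0, 0, 0, 0, 0.75], [0, 0, 0, 0, 0, 0, 0.75], [0, 0, 0, 0, 0, 0, 0.7], [0, 0, -1, 0, 0, 0, 0.7], [0, 0, -2, 0, 0, 0, 0.7], [0, 0, -4, 0, 0, 0, 0.7], [0, 0, -5, 0, 0, 0, 0.5], [0, 0, -4, 0, 0, 0, 0.3], [0, 0, -2, 0, 0, 0, 0.3]])

```text
time: 41.0
ee_pos: [609.2, -307.4, 210.9]
eef_rot: [[0.996, 0.095, 0.004], [0.095, -0.996, -0.001], [0.004, 0.002, -1.0]]
force: [0.0, -0.2, -1.1]
width: 48.1
```

Request:
step_arm(moves=[[-2, -5, 0, 0, 0, 0, 0.3], [-2, -5, -2, 0, 0, 0, 0.3], [-2, -5, -2, 0, 0, 0, 0.3], [-2, -5, 0, 0, 0, 0, 0.3], [-2, -5, 0, 0, 0, 0, 0.3], [0, 0, 0, 0, 0, 0, 0.3], [0, 0, 0, 0, 0, 0, 0.3]])

```text
time: 41.88
ee_pos: [485.4, -67.6, 247.2]
eef_rot: [[0.995, 0.095, 0.0], [0.095, -0.995, 0.0], [0.0, -0.0, -1.0]]
force: [0.7, -1.0, -0.1]
width: 60.7
```

```bash
python3 - <<'E'
from h import *
np.set_printoptions(precision=1,suppress=True)
o=observe();print(o['time'],o['ee_pos'],o['force'],o['width'])
f=grab('top','top2');w=cloud(f);f2=grab('side','side2')
im=np.vstack([cv2.resize(f['pixels'][120:310,110:540],(800,353)),cv2.resize(f2['pixels'][90:400,90:540],(800,551))[::1]])
cv2.imwrite('pics/fin.png',cv2.resize(im,(530,600)))
T=dict(long=(589.8,310.7,4.9),short=(396.2,-358.2,-1.8),tube=(395.4,363.6,6.7),stilt=(584,-308.9,5.5))
for n,(x,y,a) in T.items():
    a=np.radians(a);d=w[...,:2]-[x,y];l=d@np.array([[np.cos(a),-np.sin(a)],[np.sin(a),np.cos(a)]])
    m=(abs(l[...,0])<64)&(abs(l[...,1])<67)&(w[...,2]>(22 if n=='stilt' else 40))
    k,lab,s,c=cv2.connectedComponentsWithStats(m.astype(np.uint8))
    for i in range(1,k):
        if s[i,4]>30:
            b=lab==i;print(n,s[i,4],'local',l[b].mean(0),'z median',round(np.median(w[b][:,2]),1),'rect',cv2.minAreaRect(l[b].astype(np.float32))[1:])
E
```

```text
41.875 [485.4 -67.6 247.2] [ 0.7 -1.  -0.1] 60.68507852587707
long 779 local [21.  -2.6] z median 45.1 rect ((38.76962661743164, 114.64429473876953), 0.3895139694213867)
long 787 local [-44.6  -0.9] z median 45.0 rect ((113.98202514648438, 38.94718551635742), 89.80537414550781)
short 324 local [21.8 36.4] z median 58.8 rect ((36.127140045166016, 40.07478713989258), 2.4506921768188477)
short 338 local [ 22.2 -28.6] z median 58.8 rect ((37.779415130615234, 39.200233459472656), 1.110603928565979)
short 344 local [-44.1   6.8] z median 58.6 rect ((37.88604736328125, 39.109378814697266), 0.344249963760376)
tube 253 local [23. 22.] z median 57.8 rect ((41.660152435302734, 38.71857833862305), 87.36058807373047)
tube 256 local [-41.6  -9.9] z median 57.9 rect ((40.626312255859375, 40.22721481323242), 37.331390380859375)
stilt 189 local [ 26.4 -14.9] z median 29.1 rect ((51.84405517578125, 47.60150909423828), 59.177284240722656)
stilt 186 local [-34.9  -2. ] z median 29.1 rect ((51.561195373535156, 47.1673583984375), 88.3249282836914)
```

View pics/top2.png

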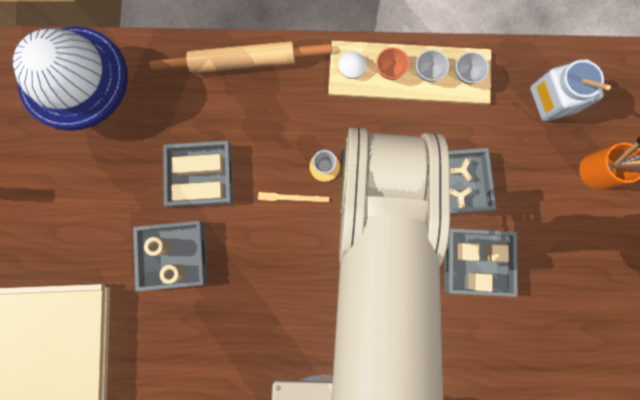

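View pics/side2.png

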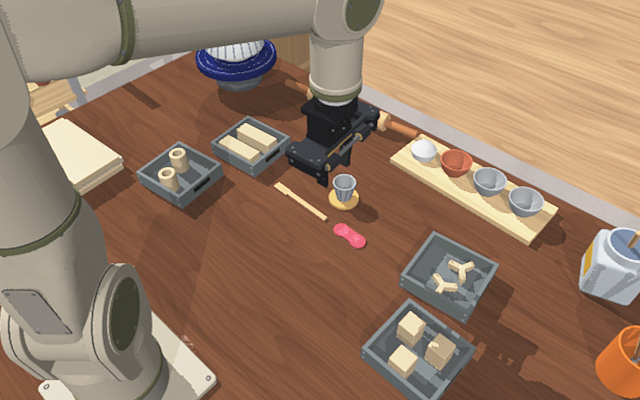

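Top and side views show each tray holding its kind, with every new piece next to its kept match at the same height. The long posts are at (196,163/191), the tubes at (153,246)/(169,273), the stilts at (460,170/197), and three short posts are upright. The cup (323,165) hasn't moved and the gripper hangs free at z 247.

```bash
python3 -c "
from plant import ctrl;print(ctrl.finish_job())"
```

```text
the job is handed in; nothing more can be done
None
```

All five pieces are sorted and the job is handed in, after about 42 s of robot time. The long post, both short posts, the tube and the stilt each stand or lie on their own tray's floor beside the kept piece.

**Last checks:** In the final depth picture, every new piece's top is at the same height as its kept match: long posts 45 mm, short posts 59 mm, tubes 58 mm, stilts 29 mm. That puts all of them on the tray floor, with the short posts and tube upright, the long post and stilt flat, and clear gaps to rims and neighbours.

**Cup and forces:** The cup and its bat look unmoved. The highest force I saw in the readings, taken at the end of each call, was about 7 N. The gripper was empty and clear of everything at hand-in.

No check failed or disagreed. The only change on the way was setting the tube 25 mm to one side so a finger would not touch the kept tube.

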